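Slide a test tile under the hold-down spring of a marking jig

ROBOT

A 6-joint arm with a two-finger parallel gripper is mounted at the origin on a cart in front of the work surface, level with it; the furniture and walls round the work are solid. World frame = base frame: x ahead of the robot, y to its left, z up, the work surface at z = 0. Lengths are in m, angles in rad, forces in N, time in s.
With the tool pointing down it reaches from about 0.3 to 0.95 m from the base axis. Payload 3.1 kg.
Tool frame: the origin (TCP) lies between the finger pads; the fingertips stand 17 mm ahead of it and the grasp point (between the pads) lies 2 mm behind it; x points along the fingers, z is the direction in which the jaws open and shut, and the axes are right-handed (so a half turn about x gives the same grasp; the last joint's range is limited). The gripper opens to 85 mm and grips with 20 to 120 N. Pads are 22 mm wide; open, the fingers measure 114 mm over their backs; the gripper's body (76 mm by 85 mm) begins 54 mm behind the grasp point. The pads swing forward as they close: fully open they stand 13 mm farther back than shut.
Start: joints at [-1.278, 0.308, 1.634, -0, 1.2, -0.07], TCP at [0.222, -0.584, 0.248] pointing down, gripper open.
Joint ranges: [-3.06, 3.06], [-0.79, 1.96], [0.05, 2.63], [-1.19, 4.34], [0.05, 2.64], [-2.94, 2.94]. Speed limits (rad/s): [2.79, 2.79, 3.14, 3.14, 3.14, 3.14].

INTERFACE

Orientations are given as [roll, pitch, yaw] about the fixed x, y, z axes, in that order (R = Rz(yaw) Ry(pitch) Rx(roll)).
In Python, from rig import env gives the robot as it stands.
- The arm moves only by the shell command python3 -m pendant 'ROWS'. ROWS is JSON, a list that holds one entry, the list of rows, each a list of 7 numbers: the shift along the tool's x, y, z in mm, then the turn, a rotation vector about the tool's x, y, z in rad, then the opening, from 0 (shut) to 1 (fully open). In form: [[[dx, dy, dz, wx, wy, wz, fingers], ...]]. A call has 1 to 20 rows; each row is the pose to reach, as a shift and turn from the pose commanded when the call began, along the tool's axes at that moment; what a row does not reach only later rows make up. A row lasts 1/12 s, in which the tool goes at most 41.7 mm and 7.16 degrees, less where a joint would pass 70% of its speed; a pose out of reach is approached as far as the arm can. A call with a gripper value outside its range is refused whole. The fingers move at their own pace and stop on an object; the grip force is fixed at half the most. Time passes only in rows, so rows that repeat a pose let the fingers close. It gives the time, the measured TCP pose, the force and the opening at its end, in the units of the state.
- env.get_state(): the state, without advancing time (a new reading comes with each control period).
- env.grab_frame(name): name is "scene" or "top" or "wrist"; returns the picture (400x640x3 uint8, red, green, blue); there is no depth.
- env.calibration(name): a dict with "fx", "fy", "cx", "cy" (pixels), "D" ([k1, k2, p1, p2, k3] as OpenCV has them; the pictures are not rectified), "cam_to_world" (4x4, takes a point from camera to world coordinates); the wrist camera has in their place "mount" (4x4, takes a point from camera to tool coordinates, whose origin is the TCP and whose axes are the tool frame's). Camera axes: x right, y down, z forward; pixel columns grow to the right and rows downward; lengths in m; the calibration is good to about 2 mm. A picture is of the moment at which its call begins: read the wrist's pose just before it. calibration takes no time and is no camera call.
- env.sign_off(): hands the job in, once; it reports no verdict.
The state is a dict: "clock": time; "joints": joint angles; "qd": joint speeds; "joint_torque": joint torques, N m; "ee_pos": TCP position; "eef_rot": TCP orientation; "wrist_force": force on the tool from outside, world axes, zero at the start; "ft_torque": the same for the moment, N m; "opening": finger opening in m.
Only numpy, scipy, OpenCV 4.12 (cv2) and the standard library are available. Lean on these libraries where they do the work, as an engineer would, in place of code of your own. Each camera call takes 0.05 s, during which the arm holds its last target. There are 200 camera calls.

TASK

A glaze test tile lies on the sprung lift bar of the marking jig, too high to go under the jig's metal bridge. With the fingertips press the tile down firmly from above until it sits on the ledges and, still pressing, slide it along the channel under the bridge and its leaf spring until its nose is fully home against the end stop; then lift the fingers away. Do not lift the tile out of the channel, and leave the stamp, the blue jar and the rubber rib where they are.

Things in the scene. Friction and masses are not known exactly. Their poses are not given: they have to be found in the camera images.
- jig: Fixed marking jig, pale wood and aluminium, 148 x 76 mm from above, 33 mm high with screws. Origin on the bench top under the middle of the bridge's entry face; x along the channel in the sliding direction (towards the end stop), y across, z up. In this frame the channel, 43 mm wide and open above, runs from x = -103 mm to the bridge; the end stop's face is at x = 30 mm.
- tile_seat (a point): Point on the jig 50 mm before the bridge on the channel's centre line, level with the two aluminium ledges (14 mm above the bench) on which a tile pressed fully down rests and slides; the floor beyond the bridge is level with them. Wooden fences on both sides reach 7 mm above the ledges. Ledges, bar, bridge and spring are slippery (friction about 0.2).
- bridge_mid (a point): Middle of the lower edge of the metal bridge's entry face, 24.1 mm above the bench. The bridge is rigid, spans the channel, is 10 mm long in the sliding direction and its top is 31.6 mm above the bench.
- tile_top (a point): Centre of the top face of the loose fired-clay test tile (brown glaze, small hole at one end; 72 mm along the channel, 40 wide, 8.5 thick, 45 g). x runs along the channel, z up. At the start its top is 27.5 mm above the bench, nose 7 to 18 mm before the bridge; pressed onto the ledges 22.5 mm. Home, 42 mm of it stand out before the bridge; on release the tail tips up some 4 mm, as it should.
- home_mark (a point): Point fixed to the jig, 6 mm before the bridge's entry face on the channel's centre line, 22.5 mm above the bench: where the centre of the tile's top is when the tile is fully home and pressed flat. Axes as those of the jig.
- lift_bar (a joint): Blue sprung bar, 92 x 18 mm, between the ledges, which carries the tile: 0 = up (5 mm above the ledges), grows as it is pressed down, 0.005 m = level with the ledges. It pushes up with 2.5 N when up and 4 N when level; pressing with 10 to 15 N in all lets the fingers drag the tile along without slipping.
- leaf_spring (a joint): Leaf spring of bright steel behind the bridge, 22 mm wide, sloping down towards the end stop: 0 = at rest (tip 5.5 mm above the floor), grows (rad) as a tile lifts it, about 0.2 when the tile is home. It presses on the tile with about 2 to 4 N.
- maker_stamp: Turned wooden stamp standing beside the jig, 27 mm across, 61 mm high; origin under its centre. Not to be moved.
- glaze_jar: Glaze jar with blue band and black lid beside the jig, 58 mm across, 73 mm high; origin under its centre. Not to be moved.
- rubber_rib: Flat red kidney-shaped rubber rib lying beside the jig, 52 x 96 x 9 mm; origin under its centre. Not to be moved.
Not all that is in view belongs to the job. What is shaped like the part that bears tile_top but green or white is not meant.

How it is judged:
By the outcome, as a careful person would: the job done as asked, in the order asked, and still so for the second after the job is handed in, with the robot touching nothing.
It also fails if it takes over 32 s, if anything falls off the work surface, if the arm or the gripper's body presses on something with over 40 N, if the wrist force passes 120 N, or if a joint passes its speed limit or range.

## Working session

There is one attempt and no reset: what is moved stays moved. The work goes in short steps, Python scripts to look and compute and a shell command to move; the robot and the scene stay as the last step left them, time stands still between calls to the robot, and variables do not carry over. Pictures are saved under pics/ and viewed, about 8 in all and at most 12, crops included, and the job is handed in when it is done.

```bash
mkdir -p pics; ls
python3 - <<'E'
from rig import env
import cv2,numpy as np
s=env.get_state();print({k:np.round(v,4).tolist() for k,v in s.items()})
for n in("scene","top"):
    im=env.grab_frame(n);cv2.imwrite(f"pics/{n}0.png",im[:,:,::-1])
    c=env.calibration(n);print(n,c)
print(env.calibration("wrist"))
E
```

```text
pics
{'clock': 0.0, 'joints': [-1.2777, 0.309, 1.6352, -0.0, 1.1997, -0.0697], 'qd': [-0.0001, 0.0006, 0.0001, 0.0006, 0.0003, 0.0001], 'joint_torque': [-0.0002, -41.5255, -27.6667, -0.0003, 0.0103, -0.0], 'ee_pos': [0.2216, -0.5836, 0.247], 'eef_rot': [3.0744, 1.5685, 1.8664], 'wrist_force': [0.2324, 0.8658, -0.2058], 'ft_torque': [0.0379, -0.0311, 0.01], 'opening': 0.0855}
scene {'fx': 510.14569336787935, 'fy': 510.14569336787935, 'cx': 318.6530335341516, 'cy': 191.25370587934128, 'D': array([-0.0992293,  0.       ,  0.       ,  0.       ,  0.       ]), 'cam_to_world': array([[ 0.66316918, -0.32235781,  0.67549395, -0.08134132],
       [-0.74846863, -0.28422177,  0.59917667, -0.54667858],
       [-0.00115919, -0.90294154, -0.42976183,  0.45104578],
       [ 0.        ,  0.        ,  0.        ,  1.        ]])}
top {'fx': 426.1789724460145, 'fy': 426.1789724460145, 'cx': 323.0591019461278, 'cy': 189.88733125542504, 'D': array([-0.08160938,  0.        ,  0.        ,  0.        ,  0.        ]), 'cam_to_world': array([[-0.02078253, -0.98323007,  0.18118144,  0.41076281],
       [-0.99977642,  0.01973178, -0.00760014,  0.01326196],
       [ 0.00389766, -0.18129888, -0.98342032,  0.94680744],
       [ 0.        ,  0.        ,  0.        ,  1.        ]])}
{'fx': 277.0338177700783, 'fy': 277.0338177700783, 'cx': 322.67539038385615, 'cy': 199.79372912760232, 'D': array([-0.03996675,  0.        ,  0.        ,  0.        ,  0.        ]), 'mount': array([[ 8.43597178e-04, -3.21507561e-01,  9.46906636e-01,
        -1.26889448e-01],
       [-2.89686178e-04, -9.46907011e-01, -3.21507431e-01,
         8.32338015e-02],
       [ 9.99999602e-01, -3.08300250e-06, -8.91944379e-04,
         4.28752180e-04],
       [ 0.00000000e+00,  0.00000000e+00,  0.00000000e+00,
         1.00000000e+00]])}
```

View pics/scene0.png

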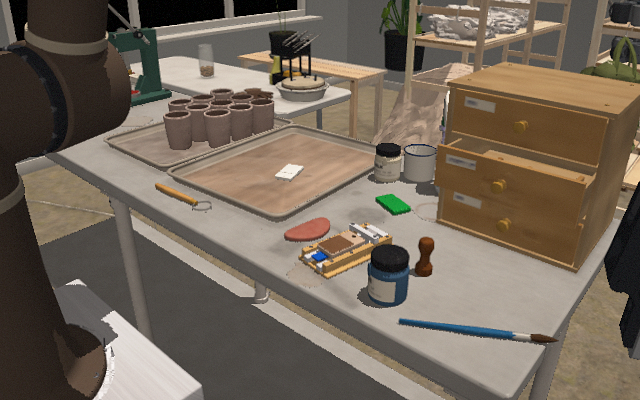

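View pics/top0.png

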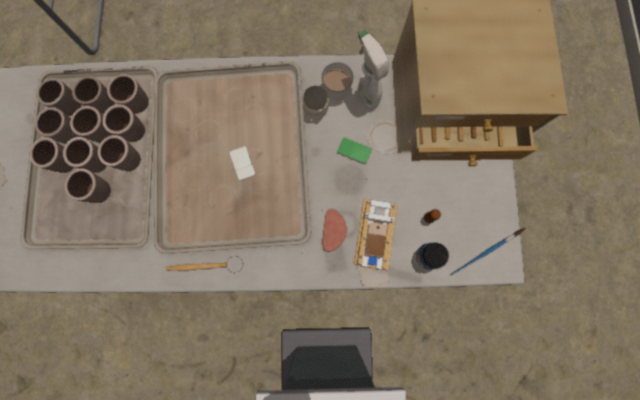

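The scene view shows the jig at about (345,248), with the brown tile at (337,244), the rib at (307,230), the jar at (388,275) and the stamp at (425,257). In the top view the jig runs from (374,268), its open end with the blue bar, up to the bridge at (379,211). Next I'll measure it in both views.

```bash
cat > h.py <<'E'
import cv2,numpy as np
from scipy.spatial.transform import Rotation as Ro
from rig import env
def pose(s): 
    T=np.eye(4);T[:3,:3]=Ro.from_euler('xyz',s['eef_rot']).as_matrix();T[:3,3]=s['ee_pos'];return T
def cam(n,s=None):
    c=env.calibration(n);K=np.array([[c['fx'],0,c['cx']],[0,c['fy'],c['cy']],[0,0,1]])
    T=c['cam_to_world'] if n!='wrist' else pose(s)@c['mount'];return K,c['D'],T
def cast(px,z,C):
    K,D,T=C;u=cv2.undistortPoints(np.array(px,float).reshape(-1,1,2),K,D).reshape(-1,2)
    d=np.c_[u,np.ones(len(u))]@T[:3,:3].T;o=T[:3,3];return o+d*((z-o[2])/d[:,2])[:,None]
def proj(P,C):
    K,D,T=C;W=np.linalg.inv(T);r=cv2.Rodrigues(W[:3,:3])[0];return cv2.projectPoints(np.array(P,float).reshape(-1,3),r,W[:3,3],K,D)[0].reshape(-1,2)
E
python3 - <<'E'
from h import *
im=cv2.imread('pics/top0.png');C=cam('top')
cv2.imwrite('pics/topc.png',cv2.resize(im[190:290,310:470],None,fx=5,fy=5,interpolation=cv2.INTER_CUBIC))
s=env.get_state();R=pose(s)[:3,:3];print(R.round(3))
hsv=cv2.cvtColor(im,cv2.COLOR_BGR2HSV)
# rough points
for n,p,z in(("tile",(376,245),.0275),("bridge",(379,211),.0316),("bar",(374,262),.019),("jar",(433,256),.073),("stamp",(433,215),.061),("rib",(334,230),.009)):
    print(n,cast(p,z,C).round(4), hsv[p[1],p[0]])
E
```

```text
[[-0.001  0.935  0.355]
 [ 0.002  0.355 -0.935]
 [-1.     0.    -0.002]]
tile [[ 0.4574 -0.1051  0.0275]] [ 12 132 124]
bridge [[ 0.5304 -0.1141  0.0316]] [ 11  22 166]
bar [[ 0.4215 -0.1004  0.019 ]] [107 185 168]
jar [[ 0.4299 -0.2153  0.073 ]] [12 40 32]
stamp [[ 0.5156 -0.2238  0.061 ]] [ 12 188 102]
rib [[ 0.4933 -0.0162  0.009 ]] [  6 128 157]
```

View pics/topc.png

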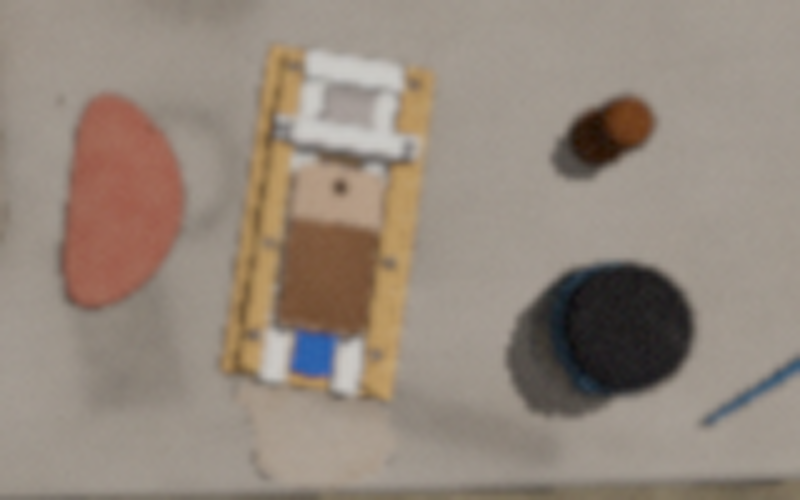

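The crop shows the bridge's entry edge from (272,140) to (410,158). The tile's nose is close before it and its tail edge runs from (278,325) to (362,333). The jig's outer edges run from (275,45) to (225,370) and from (433,70) to (388,398).

Run:
```python
from h import *
C=cam('top')
f=lambda *p:[((x+.5)/5-.5+310,(y+.5)/5-.5+190) for x,y in p]
L=cast(f((275,45),(225,370)),.021,C);Rr=cast(f((433,70),(388,398)),.021,C)
for e in(L,Rr):
    d=e[0]-e[1];print(np.degrees(np.arctan2(d[1],d[0])),np.linalg.norm(d),e.round(4).tolist())
tail=cast(f((278,325),(362,333)),.0275,C);nose=cast(f((300,163),(382,172)),.0275,C)
br=cast(f((272,140),(410,158)),.0316,C)
for n,e in(("tail",tail),("nose",nose),("bridge",br)):
    d=e[0]-e[1];print(n,e.mean(0).round(4),np.degrees(np.arctan2(d[1],d[0])).round(1)-90,np.linalg.norm(d).round(4))
```

```text
-10.740678895178359 0.1434401961233446 [[0.56, -0.085, 0.021], [0.4191, -0.0583, 0.021]]
-10.532232857352803 0.14434617753674878 [[0.5474, -0.1543, 0.021], [0.4055, -0.128, 0.021]]
tail [ 0.4354 -0.099   0.0275] -6.700000000000003 0.0362
nose [ 0.5046 -0.111   0.0275] -7.5 0.0358
bridge [ 0.5122 -0.1107  0.0316] -8.700000000000003 0.0602
```

```bash
python3 -m pendant '[[[0,387,-369,0.538,0,0,0],[0,387,-369,0.538,0,0,0],[0,387,-369,0.538,0,0,0],[0,387,-369,0.538,0,0,0],[0,387,-369,0.538,0,0,0],[0,387,-369,0.538,0,0,0],[0,387,-369,0.538,0,0,0],[0,387,-369,0.538,0,0,0],[0,387,-369,0.538,0,0,0],[0,387,-369,0.538,0,0,0],[0,387,-369,0.538,0,0,0],[0,387,-369,0.538,0,0,0],[0,387,-369,0.538,0,0,0],[0,387,-369,0.538,0,0,0],[0,387,-369,0.538,0,0,0],[100,387,-369,0.538,0,0,0],[100,387,-369,0.538,0,0,0],[100,387,-369,0.538,0,0,0],[100,387,-369,0.538,0,0,0],[100,387,-369,0.538,0,0,0]]]'
python3 - <<'E'
from h import *
s=env.get_state();im=env.grab_frame('wrist');np.savez('w1.npz',**s);cv2.imwrite('pics/w1.png',im[:,:,::-1])
print({k:np.round(s[k],4).tolist() for k in('clock','ee_pos','eef_rot','wrist_force','opening')})
C=cam('wrist',s);print(proj([[.47,-.105,.0275],[.5122,-.1107,.0316],[.453,-.102,.0275]],C))
E
```

```text
clock: 1.77
ee_pos: [0.4513, -0.103, 0.1473]
eef_rot: [-1.594, 1.568, 2.941]
wrist_force: [0.5, -0.1, 1.0]
opening: -0.0
{'clock': 1.7667, 'ee_pos': [0.4513, -0.103, 0.1473], 'eef_rot': [-1.594, 1.5676, 2.9413], 'wrist_force': [0.4632, -0.0863, 0.958], 'opening': -0.0}
[[321.31424971 179.53097064]
 [319.06495456 132.59559178]
 [321.39342996 197.3734042 ]]
```

View pics/w1.png

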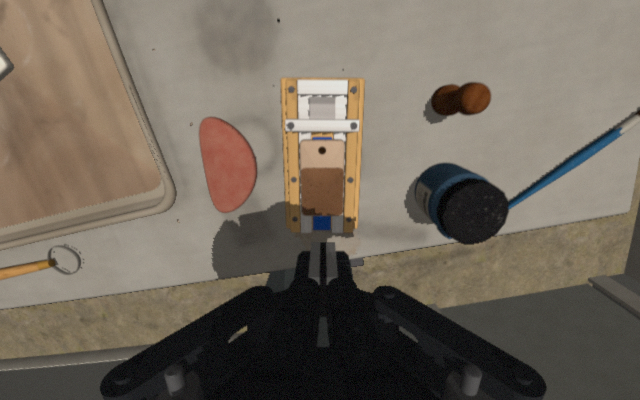

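The wrist view has the channel straight up the image. The tile spans columns 301 to 344 and rows 139 (nose) to 216 (tail), the bridge's entry edge is near row 132, and the fingertips are at (322,262). I'll turn these into positions.

Run:
```python
from h import *
s=dict(np.load('w1.npz'));C=cam('wrist',s);im=cv2.imread('pics/w1.png')
cv2.imwrite('pics/w1c.png',cv2.resize(im[70:280,260:390],None,fx=4,fy=2.8,interpolation=cv2.INTER_CUBIC)[:588])
R=pose(s)[:3,:3];print(R.round(3));p=s['ee_pos']
h=cv2.cvtColor(im,cv2.COLOR_BGR2HSV);
m=cv2.inRange(h,(0,90,40),(18,255,130));m[:160]=0;m[225:]=0;m[:,:295]=0;m[:,350:]=0
ys,xs=np.nonzero(m);print('brown',xs.min(),xs.max(),ys.min(),ys.max(),len(xs))
for n,px,z in(("tail",[(301,216),(343,216)],.0275),("nose",[(301,139),(344,139)],.0275),("bridge",[(286,132),(359,132)],.0316),("jigL",[(285.5,231),(282,79)],.021),("jigR",[(358,235),(364,80)],.021),("tip?",[(322,262)],.115)):
    w=cast(px,z,C);t=(w-p)@R;print(n,w.mean(0).round(4),'tool mm',(t*1e3).round(1).tolist())
```

```text
[[-0.003  0.984 -0.176]
 [ 0.001 -0.176 -0.984]
 [-1.    -0.003 -0.   ]]
brown 295 349 165 224 2097
tail [ 0.4343 -0.0992  0.0275] tool mm [[119.9, -16.9, -20.9], [119.9, -16.9, 19.5]]
nose [ 0.5059 -0.1125  0.0275] tool mm [[119.6, 55.9, -19.0], [119.6, 55.8, 18.7]]
bridge [ 0.5122 -0.1137  0.0316] tool mm [[115.5, 62.3, -31.4], [115.5, 62.2, 31.1]]
jigL [ 0.4914 -0.0736  0.021 ] tool mm [[126.4, -35.9, -37.4], [126.0, 105.4, -34.4]]
jigR [ 0.4763 -0.1433  0.021 ] tool mm [[126.4, -40.3, 35.6], [126.0, 104.5, 35.0]]
tip? [ 0.4374 -0.1001  0.115 ] tool mm [[32.4, -14.0, -0.4]]
```

View pics/w1c.png

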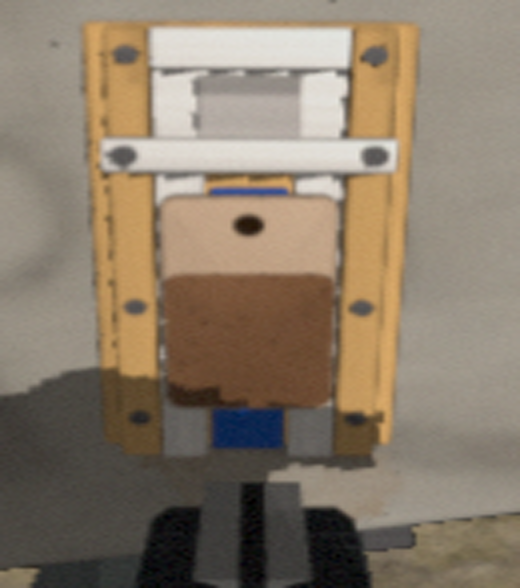

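Both views agree: the tile is centred, its nose is about 8 mm before the bridge, and the tool is aligned to within 0.5°. The tips already stand about 16 mm ahead of the tail, which suits pressing, so I'll go down to just above the tile.

```bash
python3 -m pendant '[[[35,0,0,0,0,0,0],[65,0,0,0,0,0,0],[85,0,0,0,0,0,0],[94,0,0,0,0,0,0],[98,0,0,0,0,0,0],[98,0,0,0,0,0,0],[98,0,0,0,0,0,0]]]'
python3 -m pendant '[[[3,0,0,0,0,0,0],[5,0,0,0,0,0,0],[6,0,0,0,0,0,0],[6,0,0,0,0,0,0]]]'
```

```text
clock: 2.4
ee_pos: [0.4544, -0.1028, 0.0519]
eef_rot: [1.42, 1.567, -0.326]
wrist_force: [0.6, 0.1, 0.9]
opening: 0.0003
clock: 2.73
ee_pos: [0.4529, -0.1021, 0.0446]
eef_rot: [1.42, 1.57, -0.326]
wrist_force: [0.1, -0.5, 0.9]
opening: 0.0003
```

```bash
python3 -m pendant '[[[1,0,0,0,0,0,0],[2,0,0,0,0,0,0],[2,0,0,0,0,0,0],[2,0,0,0,0,0,0]]]'
python3 -m pendant '[[[1,0,0,0,0,0,0],[2,0,0,0,0,0,0],[2,0,0,0,0,0,0],[2,0,0,0,0,0,0]]]'
```

```text
clock: 3.07
ee_pos: [0.453, -0.1021, 0.0425]
eef_rot: [1.477, 1.57, -0.269]
wrist_force: [0.6, 0.6, 2.1]
opening: 0.0001
clock: 3.4
ee_pos: [0.453, -0.1021, 0.0404]
eef_rot: [1.493, 1.57, -0.253]
wrist_force: [-0.6, -0.0, 3.8]
opening: -0.0001
```

```bash
python3 -m pendant '[[[1,0,0,0,0,0,0],[2,0,0,0,0,0,0],[2,0,0,0,0,0,0],[2,0,0,0,0,0,0]]]'
python3 -m pendant '[[[1,0,0,0,0,0,0],[1,0,0,0,0,0,0],[1,0,0,0,0,0,0]]]'
```

```text
clock: 3.73
ee_pos: [0.453, -0.1021, 0.0395]
eef_rot: [-1.69, 1.571, 2.847]
wrist_force: [-2.8, 0.6, 13.5]
opening: -0.0002
clock: 3.98
ee_pos: [0.453, -0.1021, 0.0394]
eef_rot: [-1.644, 1.57, 2.894]
wrist_force: [-5.4, 1.0, 22.4]
opening: -0.0002
```

Seated: z is 0.0395, with a stiff rise to 22 N. I'll ease off to about 14 N and slide the first 20 mm.

```bash
python3 -m pendant '[[[-0.7,0,0,0,0,0,0],[-0.7,1,0,0,0,0,0],[-0.7,3,0,0,0,0,0],[-0.7,5,0,0,0,0,0],[-0.7,7,0,0,0,0,0],[-0.7,9,0,0,0,0,0],[-0.7,10,0,0,0,0,0]]]'
python3 -m pendant '[[[0,2,0,0,0,0,0],[0,4,0,0,0,0,0],[0,6,0,0,0,0,0],[0,8,0,0,0,0,0],[0,10,0,0,0,0,0],[0,10,0,0,0,0,0]]]'
python3 - <<'E'
from h import *
s=env.get_state();im=env.grab_frame('wrist')[:,:,::-1];np.savez('w2.npz',**s)
cv2.imwrite('pics/w2c.png',cv2.resize(im[70:400,200:440],None,fx=2.5,fy=1.8,interpolation=cv2.INTER_CUBIC))
E
```

```text
clock: 4.57
ee_pos: [0.4619, -0.1037, 0.0395]
eef_rot: [-1.561, 1.568, 2.977]
wrist_force: [-6.6, 1.8, 19.1]
opening: -0.0002
clock: 5.07
ee_pos: [0.4722, -0.1056, 0.0395]
eef_rot: [-1.523, 1.569, 3.015]
wrist_force: [-5.2, -0.2, 15.7]
opening: 0.0002
```

View pics/w2c.png

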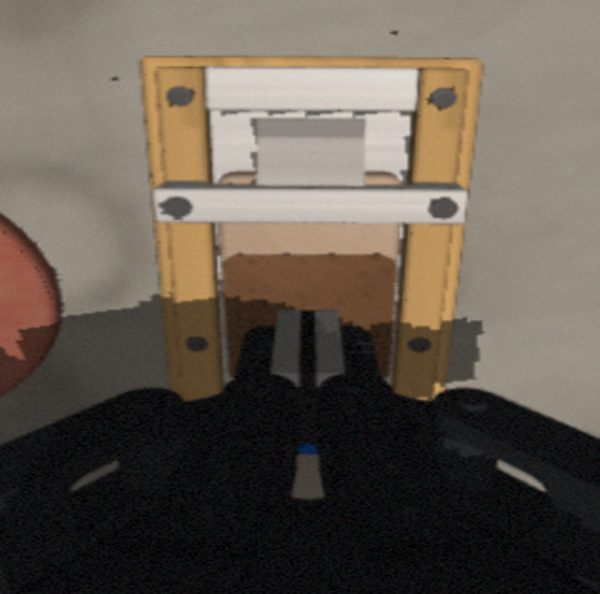

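The tile is dragging along without slipping: its nose shows beyond the bridge at row 175 of the crop, and the fingers at row 310 are well short of the bridge at 222. I'll continue and watch for the stop.

```bash
python3 -m pendant '[[[0,2,0,0,0,0,0],[0,4,0,0,0,0,0],[0,6,0,0,0,0,0],[0,8,0,0,0,0,0],[0,10,0,0,0,0,0],[0,12,0,0,0,0,0],[0,13,0,0,0,0,0],[0,13,0,0,0,0,0]]]'
python3 -m pendant '[[[0,1,0,0,0,0,0],[0,2,0,0,0,0,0],[0,2,0,0,0,0,0]]]'
python3 -m pendant '[[[0,1,0,0,0,0,0],[0,2,0,0,0,0,0],[0,2,0,0,0,0,0]]]'
```

```text
clock: 5.78
ee_pos: [0.4821, -0.1071, 0.0395]
eef_rot: [-1.618, 1.562, 2.919]
wrist_force: [-10.4, 1.8, 24.6]
opening: 0.0
clock: 6.03
ee_pos: [0.4845, -0.1075, 0.0395]
eef_rot: [-1.621, 1.563, 2.917]
wrist_force: [-10.2, 1.4, 22.2]
opening: -0.0004
clock: 6.28
ee_pos: [0.4868, -0.108, 0.0395]
eef_rot: [-1.622, 1.564, 2.916]
wrist_force: [-8.7, 2.2, 21.4]
opening: 0.0001
```

```bash
python3 -m pendant '[[[-0.3,1,0,0,0,0,0],[-0.3,2,0,0,0,0,0],[-0.3,2,0,0,0,0,0]]]'
python3 -m pendant '[[[0,1,0,0,0,0,0],[0,2,0,0,0,0,0],[0,2,0,0,0,0,0]]]'
python3 - <<'E'
from h import *
s=env.get_state();im=env.grab_frame('wrist')[:,:,::-1];np.savez('w3.npz',**s)
cv2.imwrite('pics/w3c.png',cv2.resize(im[80:240,240:400],None,fx=3.5,fy=3.5,interpolation=cv2.INTER_CUBIC))
E
```

```text
clock: 6.53
ee_pos: [0.4887, -0.1083, 0.0395]
eef_rot: [-1.62, 1.564, 2.918]
wrist_force: [-8.2, 0.5, 19.8]
opening: 0.0
clock: 6.78
ee_pos: [0.4901, -0.1085, 0.0395]
eef_rot: [-1.624, 1.563, 2.914]
wrist_force: [-9.4, 0.9, 21.7]
opening: 0.0002
```

View pics/w3c.png

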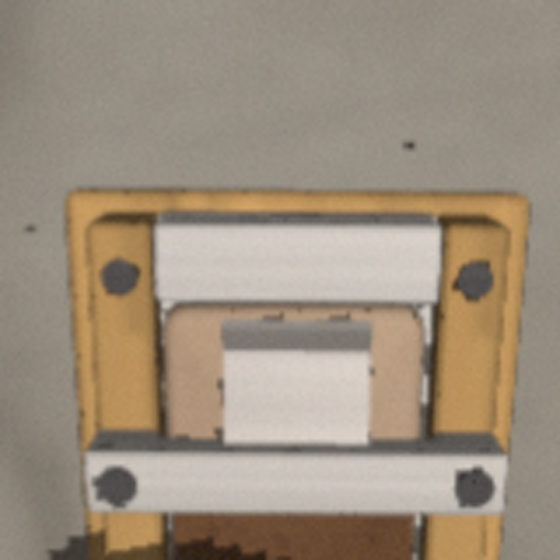

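The nose now lines up with the stop's front edge (row 304), and the leaf spring is lifted. I'll push on until the force shows it is fully home.

```bash
python3 -m pendant '[[[0,1,0,0,0,0,0],[0,2,0,0,0,0,0],[0,2,0,0,0,0,0],[0,2,0,0,0,0,0]]]'
python3 -m pendant '[[[0,1,0,0,0,0,0],[0,1,0,0,0,0,0],[0,1,0,0,0,0,0]]]'
```

```text
clock: 7.17
ee_pos: [0.4903, -0.1085, 0.0394]
eef_rot: [-1.612, 1.558, 2.926]
wrist_force: [-12.6, 2.4, 26.1]
opening: 0.0001
clock: 7.42
ee_pos: [0.4903, -0.1085, 0.0394]
eef_rot: [-1.609, 1.556, 2.93]
wrist_force: [-14.5, 0.9, 28.1]
opening: -0.0
```

The fingers stopped dead while the command went 3 mm further, so the tile is against the stop. Now I'll lift straight up, keeping the forward preload.

```bash
python3 -m pendant '[[[-1,0,0,0,0,0,0],[-2,0,0,0,0,0,0],[-3.5,0,0,0,0,0,0],[-6,0,0,0,0,0,0],[-10,0,0,0,0,0,0],[-20,0,0,0,0,0,0],[-40,0,0,0,0,0,0],[-70,0,0,0,0,0,0],[-100,0,0,0,0,0,0],[-100,0,0,0,0,0,0],[-100,0,0,0,0,0,0],[-100,0,0,0,0,0,0]]]'
python3 - <<'E'
from h import *
s=env.get_state();im=env.grab_frame('wrist')[:,:,::-1];cv2.imwrite('pics/w4.png',im);np.savez('w4.npz',**s)
cv2.imwrite('pics/w4c.png',cv2.resize(im[80:280,250:400],None,fx=3.5,fy=2.9,interpolation=cv2.INTER_CUBIC))
im=env.grab_frame('top')[:,:,::-1];cv2.imwrite('pics/top4.png',im)
a=cv2.imread('pics/top0.png');d=cv2.absdiff(a,im).max(2)
for n,(x0,y0,x1,y1) in dict(rib=(318,205,350,255),jar=(415,238,455,275),stamp=(420,205,445,225)).items(): print(n,d[y0:y1,x0:x1].max(),(d[y0:y1,x0:x1]>40).sum())
E
```

```text
clock: 8.42
ee_pos: [0.4959, -0.1096, 0.1384]
eef_rot: [1.487, 1.571, -0.259]
wrist_force: [-0.2, -0.0, -1.3]
opening: 0.0002
rib 68 548
jar 113 234
stamp 104 326
```

View pics/w4c.png

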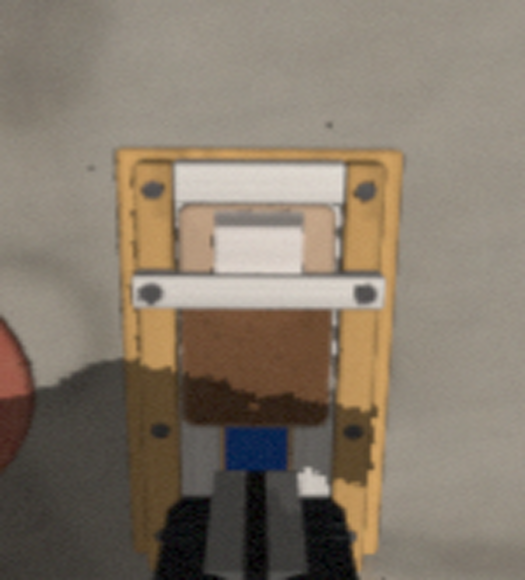

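The tile is still in with its nose at the stop edge (row 204) and its tail at row 425, and the fingers are clear. The top-view differences are probably the arm and its shadow, so I'll move the arm back and check again while measuring the protrusion.

```bash
python3 -m pendant '[[[-40,0,0,0,0,0,0],[-80,0,0,0,0,0,0],[-100,0,-41,0,0,0,0],[-100,0,82,0,0,0,0],[-100,0,123,0,0,0,0],[-100,0,164,0,0,0,0],[-100,0,205,0,0,0,0],[-100,0,246,0,0,0,0],[-100,0,287,0,0,0,0],[-100,0,320,0,0,0,0],[-100,0,320,0,0,0,0],[-100,0,320,0,0,0,0],[-100,0,320,0,0,0,0]]]'
python3 - <<'E'
from h import *
s=dict(np.load('w4.npz'));C=cam('wrist',s);R=pose(s)[:3,:3];p=s['ee_pos']
x=322
for n,y,z in(("tail",226.5,.0265),("bridge",185.9,.0316),("nose",150.3,.0225),("stopedge",150,.0316)):
    print(n,((cast([(x,y)],z,C)-p)@R*1e3).round(1))
a=cv2.imread('pics/top0.png')
im=env.grab_frame('top')[:,:,::-1];d=cv2.absdiff(a,im).max(2)
for n,(x0,y0,x1,y1) in dict(rib=(318,205,350,255),jar=(415,238,455,275),stamp=(420,205,445,225)).items(): print(n,d[y0:y1,x0:x1].max(),(d[y0:y1,x0:x1]>40).sum())
k=env.grab_frame('scene')[:,:,::-1]
f=lambda m,w,s:cv2.resize(m,(w,300),interpolation=cv2.INTER_CUBIC)
cv2.imwrite('pics/fin.png',np.vstack([f(im[190:290,310:470],700,0),f(k[200:310,270:470],700,0)]))
s=env.get_state();print(s['clock'],s['ee_pos'],s['wrist_force'])
E
```

```text
clock: 9.6
ee_pos: [0.4382, -0.4295, 0.2363]
eef_rot: [-0.999, 1.569, -2.75]
wrist_force: [0.8, 0.6, 0.1]
opening: 0.0
tail [[111.9 -24.4  -0.7]]
bridge [[106.9  16.8  -0.6]]
nose [[116.   46.5  -0.6]]
stopedge [[106.9  48.1  -0.6]]
rib 6 0
jar 13 0
stamp 14 0
9.7 [ 0.439052   -0.42477917  0.23600207] [ 0.31925185  1.06938729 -0.56675018]
```

View pics/fin.png

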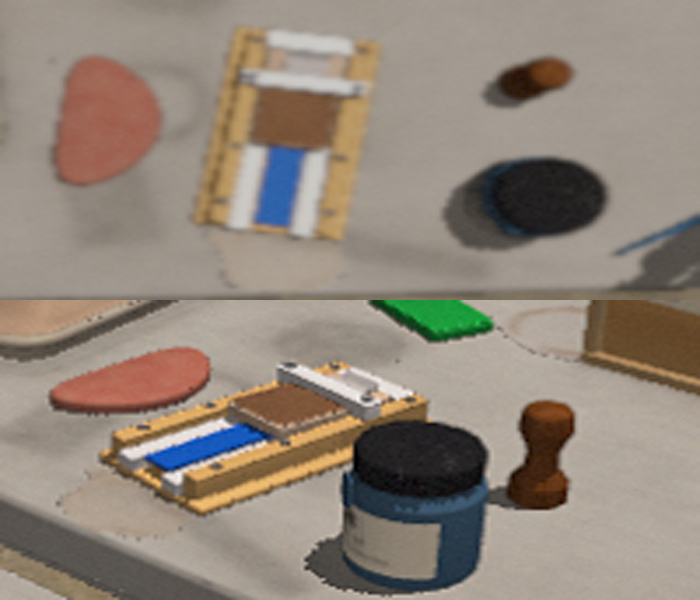

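The tile stands about 41 mm out before the bridge (42 expected), the bystanders haven't changed, and the arm is clear. I'm handing in.

```bash
python3 -c "
from rig import env
print(env.sign_off())"
```

```text
the job is handed in; nothing more can be done
None
```

The tile is home against the end stop. I pressed it onto the ledges with the closed fingertips and slid it about 38 mm under the bridge and leaf spring. Then I lifted the fingers straight up and handed in at about 9.7 s.

- **Fully home:** at the end the fingers stopped dead while the command went 3 mm further, and the force along the channel rose to 14.5 N. After release the tile stood about 41 mm out before the bridge, against 42 mm expected and within the 2 mm calibration error. The nose was in line with the stop's edge.
- **Pressing force higher than suggested:** it was mostly 16 to 25 N during the slide and 28 N at the stop, not the suggested 10 to 15 N. That is far below the 120 N wrist limit.
- **Other objects:** the rib, jar and stamp look the same in the top view before and after. A first comparison showed differences because the arm and its shadow were in view; these vanished once the arm moved away.
- **Typing slip:** in the final retreat I typed one sideways step of -41 mm that should have been +41 mm. It was made at height, well clear of the jig, and touched nothing.

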